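Spread the fish cakes and hold the inspection lamp over them

ROBOT

A 6-joint arm with a two-finger parallel gripper is mounted at the origin on the work surface. World frame = base frame: x ahead of the robot, y to its left, z up, the work surface at z = 0. Lengths are in m, angles in rad, forces in N, time in s.
With the tool pointing down it reaches from about 0.4 to 0.825 m from the base axis. Payload 7 kg.
Tool frame: the origin (TCP) lies midway between the tips of the shut fingers; the grasp point (between the pads) lies 19 mm behind it; z points along the fingers, y is the line along which they close (so a half turn about z gives the same grasp; the last joint's range is limited). The gripper opens to 88 mm and grips with 3 to 60 N. Pads are 19 mm wide; open, the fingers measure 130 mm over their backs; the gripper's body (78 mm by 193 mm) begins 47 mm behind the grasp point.
Start: joints at [1.616, 0.359, 0.012, 0, -1.224, -0.288], TCP at [0.162, 0.655, 0.227] pointing down, gripper open.
Joint ranges: [-3.07, 3.07], [-1.43, 2.12], [-1.02, 1.25], [-3.03, 1.67], [-3.05, -0], [-3.03, 3.03]. Speed limits (rad/s): [2.39, 2.39, 3.01, 3.14, 3.14, 3.14].

INTERFACE

Orientations are given as [roll, pitch, yaw] about the fixed x, y, z axes, in that order (R = Rz(yaw) Ry(pitch) Rx(roll)).
In Python, from station import monitor, viewer, arm gives the robot as it stands.
- The arm moves only by the tool move_arm, never from a script. Its argument "deltas" is a list that holds one entry, the list of rows, each a list of 7 numbers: the turn, a rotation vector about the tool's x, y, z in degrees, then the shift along the tool's x, y, z in m, then the finger opening in m, from 0 to 0.0876. A call has 1 to 12 rows; each row is the pose to reach, as a shift and turn from the pose commanded when the call began, along the tool's axes at that moment; what a row does not reach only later rows make up. A row lasts 1/12 s, in which the tool goes at most 41.7 mm and 7.16 degrees, less where a joint would pass 70% of its speed; a pose out of reach is approached as far as the arm can. A call with a gripper value outside its range is refused whole. The fingers move at their own pace and stop on an object; "force" is the grip in N (left out, the last holds). Time passes only in rows, so rows that repeat a pose let the fingers close. It gives the time, the measured TCP pose, the force and the opening at its end, in the units of the state.
- monitor.get_state(): the state, without advancing time (a new reading comes with each control period).
- viewer.grab_frame(name): name is "side" or "top" or "wrist"; returns a dict with "frame" (400x640x3 uint8, blue, green, red), "vfov" (degrees; the focal length in pixels is half the picture's height over the tangent of half this angle, whatever the lens; pixels are square), "cx", "cy" (the principal point, pixels), "D" ([k1, k2, p1, p2, k3] as OpenCV has them; the pictures are not rectified), "xyz" and "orientation" of the camera in the world; the wrist camera has in their place "hand_eye" (4x4, takes a point from camera to tool coordinates, whose origin is the TCP and whose axes are the flange's). Camera axes: x right, y down, z forward; pixel columns grow to the right and rows downward; lengths in m; the calibration is good to about 2 mm. A picture is of the moment at which its call begins: read the wrist's pose just before it. There is no depth.
- arm.job_done(): hands the job in, once; it reports no verdict.
The state is a dict: "t": time; "q": joint angles; "qd": joint speeds; "joint_efforts": joint torques, N m; "eef_pos": TCP position; "ee_rot": TCP orientation; "force": force on the tool from outside, world axes, zero at the start; "moment": the same for the moment, N m; "width": finger opening in m.
Only numpy, scipy, OpenCV 4.12 (cv2) and the standard library are available. Lean on these libraries where they do the work, as an engineer would, in place of code of your own. Each camera call takes 0.05 s, during which the arm holds its last target. There are 200 camera calls.

TASK

Spread the heap of four frozen fish cakes over the steel tray so that all lie flat on its floor in one layer, with at least a finger's width of bare tray between any two; leave the lamp in its holder until that is done. Then draw the inspection lamp out of its sloping holder, turn it level with its window facing down, and hold it over the middle of the tray with the window 10 to 20 cm above the bench: finish while still holding it there, still and touching nothing else. Do not shift the other things on the bench.

Things in the scene. Friction and masses are not known exactly. Their poses are not given: they have to be found in the camera images.
- tray: open stainless steel sample tray, 280 (its x) by 240 (its y) by 18 mm high, fixed to the bench; walls and floor 4 mm thick. Origin: centre of its underside; z up. The heap of cakes lies in it
- lamp: hand-held inspection lamp, loose, 0.2 kg. Origin: on the axis of its white handle, where to grip, centre of mass 10 mm along x. x runs from handle to head, y across; the window looks along -z. Handle: x -55 to +35 mm, 28 wide (y), 26 thick (z). Grey head: x +35 to +125 mm, 40 wide, 30 thick. Starts head down in the holder, x sloping 45 degrees down away from the robot, window underneath
- lamp_window (a point): centre of the violet window that fills the -z face of the lamp's head, 80 mm along x and 15 mm along -z from the lamp's origin
- holder: fixed grey lamp holder: steel foot 130 by 90 by 12 mm with an open sleeve sloping 45 degrees, mouth up and towards the robot, 5 mm walls, 3 to 4 mm play; the lamp is free after sliding 60 mm out along its own -x. Origin: centre of the foot's underside; x: the way the sleeve runs down, away from the robot. The lamp's origin rests 55 mm along -x and 122 mm up
- cake_a_center (a point): centre of a frozen fish cake: a hard golden-brown disc with rounded rims, 42 mm across, 26 mm high, about 40 g, loose. At the start three lie touching on the tray floor (this is one of them); lying flat on the tray floor its centre is 17 mm above the bench
- cake_b_center (a point): centre of a frozen fish cake: a hard golden-brown disc with rounded rims, 42 mm across, 26 mm high, about 40 g, loose. At the start three lie touching on the tray floor (this is one of them); lying flat on the tray floor its centre is 17 mm above the bench
- cake_c_center (a point): centre of a frozen fish cake: a hard golden-brown disc with rounded rims, 42 mm across, 26 mm high, about 40 g, loose. At the start three lie touching on the tray floor (this is one of them); lying flat on the tray floor its centre is 17 mm above the bench
- cake_d_center (a point): centre of a frozen fish cake: a hard golden-brown disc with rounded rims, 42 mm across, 26 mm high, about 40 g, loose. At the start three lie touching on the tray floor and this one lies on top of them; lying flat on the tray floor its centre is 17 mm above the bench
- vial: small clear screw-top vial, 34 mm across, 50 mm high, loose, not part of the job: leave alone. Origin: centre of its underside.
- jar: small amber jar, 34 mm across, 45 mm high, loose, not part of the job: leave alone. Origin: centre of its underside.
- beaker: glass beaker, 66 mm across, 85 mm high, loose, not part of the job: leave alone. Origin: centre of its underside.
- bottle: white bottle, 60 mm across, 160 mm high, loose, not part of the job: leave alone. Origin: centre of its underside.
- tape: roll of paper tape lying flat, 90 mm across, 20 mm high, loose, not part of the job: leave alone. Origin: centre of its underside.
- spoon: metal spoon lying on the bench, loose, not part of the job: leave alone. Origin: on the spoon.
- mug: white mug, 76 mm across, 90 mm high, loose, not part of the job: leave alone. Origin: centre of its underside.
Not all that is in view belongs to the job. Several things have the shape of the lamp; the one meant has the colours described above.

How it is judged:
On the way, in this order (a step that is already met when the one before it is completed fails the run):
1. the four cakes lie flat and apart in the tray while the lamp is still in its holder (height (world z) of each of cake_a_center, cake_b_center, cake_c_center, cake_d_center below 0.022 m and x of cake_a_center in the frame of tray between -0.12 and 0.12 m and y of cake_a_center in the frame of tray between -0.1 and 0.1 m and horizontal distance between cake_a_center and cake_b_center above 0.052 m and horizontal distance between each of cake_a_center, cake_b_center and cake_c_center above 0.052 m and horizontal distance between each of cake_a_center, cake_b_center, cake_c_center and cake_d_center above 0.052 m and x of cake_b_center in the frame of tray between -0.12 and 0.12 m and y of cake_b_center in the frame of tray between -0.1 and 0.1 m and x of cake_c_center in the frame of tray between -0.12 and 0.12 m and y of cake_c_center in the frame of tray between -0.1 and 0.1 m and x of cake_d_center in the frame of tray between -0.12 and 0.12 m and y of cake_d_center in the frame of tray between -0.1 and 0.1 m and distance of lamp from where it was at the start of the episode below 0.03 m), for 0.2 s.
2. the lamp is drawn out of its holder and held by the fingers (distance of lamp from where it was at the start of the episode above 0.07 m and contact force between the fingers and lamp above 1 N and contact force between lamp and holder below 0.1 N), for 0.2 s.
At the end, for the whole second after the job is handed in: cakes flat on the tray floor, centres at least 52 mm apart; lamp at rest, held by the fingers alone, window down within 0.22 rad of level, the window's centre within 60 mm sideways of the tray's centre and 95 to 210 mm above the bench (height (world z) of each of cake_a_center, cake_b_center, cake_c_center, cake_d_center below 0.022 m and x of cake_a_center in the frame of tray between -0.12 and 0.12 m and y of cake_a_center in the frame of tray between -0.1 and 0.1 m and horizontal distance between cake_a_center and cake_b_center above 0.052 m and horizontal distance between each of cake_a_center, cake_b_center and cake_c_center above 0.052 m and horizontal distance between each of cake_a_center, cake_b_center, cake_c_center and cake_d_center above 0.052 m and x of cake_b_center in the frame of tray between -0.12 and 0.12 m and y of cake_b_center in the frame of tray between -0.1 and 0.1 m and x of cake_c_center in the frame of tray between -0.12 and 0.12 m and y of cake_c_center in the frame of tray between -0.1 and 0.1 m and x of cake_d_center in the frame of tray between -0.12 and 0.12 m and y of cake_d_center in the frame of tray between -0.1 and 0.1 m and contact force between the fingers and lamp above 2 N and contact force between lamp and holder below 0.1 N and contact force between lamp and tray below 0.1 N and angle between lamp's own z axis and vertical below 0.22 rad and horizontal distance between lamp_window and tray below 0.06 m and height (world z) of lamp_window between 0.095 and 0.21 m and linear speed of lamp below 0.03 m/s and contact force between lamp and vial below 0.1 N and contact force between lamp and jar below 0.1 N and contact force between lamp and beaker below 0.1 N and contact force between lamp and bottle below 0.1 N and contact force between lamp and tape below 0.1 N and contact force between lamp and spoon below 0.1 N and contact force between lamp and mug below 0.1 N); the arm keeps its last pose, push and grip.
It fails at once if one of the other loose things on the bench is shifted by more than 30 mm (distance of any of vial, jar, beaker, bottle, tape, spoon, mug from where it was at the start of the episode above 0.03 m).
It also fails if it takes over 72 s, if anything falls off the work surface, if the arm or the gripper's body presses on something with over 40 N, if the wrist force passes 120 N, or if a joint passes its speed limit or range.

## Working session

There is one attempt and no reset: what is moved stays moved. The work goes in short steps, Python scripts to look and compute and a tool call to move; the robot and the scene stay as the last step left them, time stands still between calls to the robot, and variables do not carry over. Pictures are saved under pics/ and viewed, on a budget of 10 in all, crops included, one or two more only if the job needs it, and the job is handed in when it is done.

Besides the shell and the picture viewer there is one more tool, called after "Request:" by a JSON object that holds its "api" and its "payload", one argument or row to a line. move_arm: Moves the arm, as the interface text tells. Its arguments: {"type":"object","properties":{"deltas":{"type":"array","items":{"type":"array","items":{"type":"array","items":{"type":"number"}}}},"force":{"type":"number"}},"required":["deltas"]}

```bash
ls; mkdir -p pics; cat > h.py <<'E'
import numpy as np, cv2
from scipy.spatial.transform import Rotation as R
from station import monitor, viewer, arm
def grab(n):
    s=monitor.get_state(); f=viewer.grab_frame(n); im=f["frame"]
    fl=im.shape[0]/2/np.tan(np.radians(f["vfov"])/2)
    K=np.array([[fl,0,f["cx"]],[0,fl,f["cy"]],[0,0,1]]); D=np.array(f["D"],float)
    if n=="wrist":
        T=np.eye(4);T[:3,:3]=R.from_euler('xyz',s["ee_rot"]).as_matrix();T[:3,3]=s["eef_pos"];C=T@np.array(f["hand_eye"])
    else:
        C=np.eye(4);o=np.array(f["orientation"]);C[:3,:3]=o if o.shape==(3,3) else R.from_euler('xyz',o).as_matrix();C[:3,3]=f["xyz"]
    return dict(im=np.array(im),K=K,D=D,C=C)
def rays(v,p):
    u=cv2.undistortPoints(np.array(p,float).reshape(-1,1,2),v["K"],v["D"]).reshape(-1,2)
    d=np.c_[u,np.ones(len(u))]@v["C"][:3,:3].T
    return v["C"][:3,3],d/np.linalg.norm(d,axis=1)[:,None]
def plane(v,p,z):
    o,d=rays(v,p); return o+d*((z-o[2])/d[:,2])[:,None]
def tri(v1,p1,v2,p2):
    o1,d1=rays(v1,[p1]);o2,d2=rays(v2,[p2]);d1=d1[0];d2=d2[0]
    t=np.linalg.lstsq(np.c_[d1,-d2],o2-o1,rcond=None)[0]
    a=o1+t[0]*d1;b=o2+t[1]*d2
    return (a+b)/2,np.linalg.norm(a-b)
def proj(v,P):
    T=np.linalg.inv(v["C"]); return cv2.projectPoints(np.array(P,float).reshape(-1,3),cv2.Rodrigues(T[:3,:3])[0],T[:3,3],v["K"],v["D"])[0].reshape(-1,2)
def save(v,n): np.savez('pics/'+n+'.npz',**v); cv2.imwrite('pics/'+n+'.png',v["im"])
def load(n): return dict(np.load('pics/'+n+'.npz'))
E
python3 - <<'E'
from h import *
print(monitor.get_state())
for n in ["side","top","wrist"]:
    v=grab(n); save(v,n+"0"); print(n,v["K"][0],v["D"],v["C"].round(3).tolist())
E
```

```text
pics
{'t': 0.0, 'q': array([ 1.61611362e+00,  3.59368607e-01,  1.10733897e-02, -3.60664344e-04,
       -1.22410586e+00, -2.88079815e-01]), 'qd': array([ 0.00101542,  0.00161531,  0.00124336,  0.00103031, -0.0011838 ,
       -0.00140932]), 'joint_efforts': array([-1.27568356e-06, -5.82721245e+01,  2.93058693e+01,  6.99716493e+00,
        7.05792612e-03, -1.60461550e-04]), 'eef_pos': array([0.16217804, 0.65472507, 0.22563894]), 'ee_rot': array([ 3.13995770e+00, -1.30896113e-04, -2.42885233e-01]), 'force': array([ 0.46781638,  0.43413202, -0.23474197]), 'moment': array([0.01474793, 0.03427721, 0.04202465]), 'width': 0.08781403900992879}
side [407.96888621   0.         328.57035809] [0.02159429 0.         0.         0.         0.        ] [[-0.998, -0.045, 0.046, 0.449], [-0.063, 0.771, -0.633, 0.689], [-0.007, -0.635, -0.773, 0.952], [0.0, 0.0, 0.0, 1.0]]
top [480.38463678   0.         311.18563296] [0.0493144 0.        0.        0.        0.       ] [[0.027, -0.988, 0.151, 0.285], [-1.0, -0.026, 0.011, -0.005], [-0.007, -0.152, -0.988, 1.625], [0.0, 0.0, 0.0, 1.0]]
wrist [284.98909778   0.         322.14435921] [0.00626904 0.         0.         0.         0.        ] [[-0.241, -0.94, -0.242, 0.227], [-0.971, 0.234, 0.059, 0.638], [0.002, 0.249, -0.968, 0.383], [0.0, 0.0, 0.0, 1.0]]
```

View pics/top0.png

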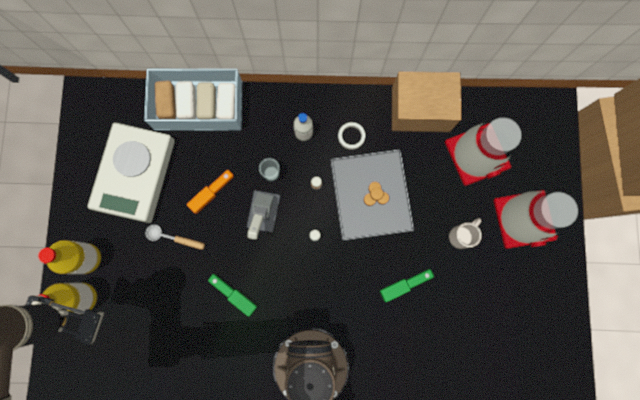

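View pics/side0.png

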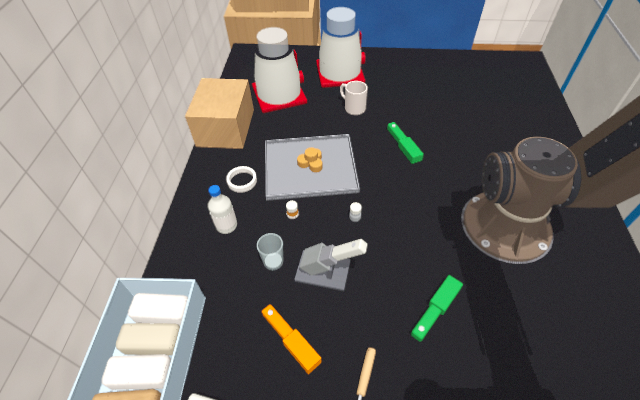

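The top view shows the tray at (372,195) with the heap at (376,194), and the holder with the white-handled lamp at (258,215). In the side view the heap is at (311,159) and the lamp at (335,255).

Lamp-shaped candidates (top view):
- orange at (210,190)
- green at (232,295)
- green at (407,286)
- white handle with grey head in the sloping holder at (258,215)

Only the last one has the described colours and holder. I'll confirm that in a crop, with the cakes beside it.

```bash
python3 - <<'E'
from h import *
t=load("top0");s=load("side0")
a=cv2.resize(t["im"][170:250,230:330],(400,320),interpolation=cv2.INTER_CUBIC)
b=cv2.resize(s["im"][225:295,285:375],(400,311),interpolation=cv2.INTER_CUBIC);b=cv2.copyMakeBorder(b,0,9,0,0,0)
c=cv2.resize(t["im"][170:220,345:410],(400,280),interpolation=cv2.INTER_CUBIC,fx=1)[:280]
d=cv2.resize(s["im"][140:180,285:345],(400,280),interpolation=cv2.INTER_CUBIC)
cv2.imwrite('pics/crop1.png',np.vstack([np.hstack([a,b]),np.hstack([c,d])]))
# tray corners: mask grey-bluish in top & side
for n,v,box in (("top",t,(320,425,140,250)),("side",s,(255,370,125,205))):
    x0,x1,y0,y1=box
    im=v["im"];g=cv2.cvtColor(im,cv2.COLOR_BGR2GRAY);m=np.zeros_like(g);m[y0:y1,x0:x1]=(g[y0:y1,x0:x1]>70)
    cs,_=cv2.findContours(m,cv2.RETR_EXTERNAL,cv2.CHAIN_APPROX_NONE);c=max(cs,key=cv2.contourArea)
    box=cv2.boxPoints(cv2.minAreaRect(c)); ap=cv2.approxPolyDP(cv2.convexHull(c),5,True).reshape(-1,2)
    P=plane(v,ap,0.018);print(n,ap.tolist(),P.round(3).tolist(),"mean",P.mean(0).round(4),[np.linalg.norm(P[i]-P[i-1]).round(3) for i in range(len(P))])
    h=cv2.cvtColor(im,cv2.COLOR_BGR2HSV);k=((h[...,0]>5)&(h[...,0]<22)&(h[...,1]>110)&(h[...,2]>90)).astype(np.uint8);
    x0,x1,y0,y1=(345,410,160,220) if n=="top" else (270,350,135,185)
    mm=np.zeros_like(k);mm[y0:y1,x0:x1]=k[y0:y1,x0:x1];M=cv2.moments(mm,True);print(M["m00"],plane(v,[[M["m10"]/M["m00"],M["m01"]/M["m00"]]],.025))
E
```

```text
top [[398, 149], [413, 230], [342, 239], [331, 159]] [[0.73, -0.281, 0.018], [0.452, -0.331, 0.018], [0.415, -0.094, 0.018], [0.689, -0.052, 0.018]] mean [ 0.5714 -0.1892  0.018 ] [np.float64(0.233), np.float64(0.282), np.float64(0.239), np.float64(0.277)]
362.0 [[ 0.56734614 -0.20374758  0.025     ]]
side [[349, 135], [358, 192], [266, 200], [265, 140]] [[0.452, -0.326, 0.018], [0.418, -0.081, 0.018], [0.685, -0.035, 0.018], [0.729, -0.286, 0.018]] mean [ 0.5707 -0.1817  0.018 ] [np.float64(0.28), np.float64(0.247), np.float64(0.271), np.float64(0.255)]
439.0 [[ 0.5689818  -0.19887499  0.025     ]]
```

View pics/crop1.png

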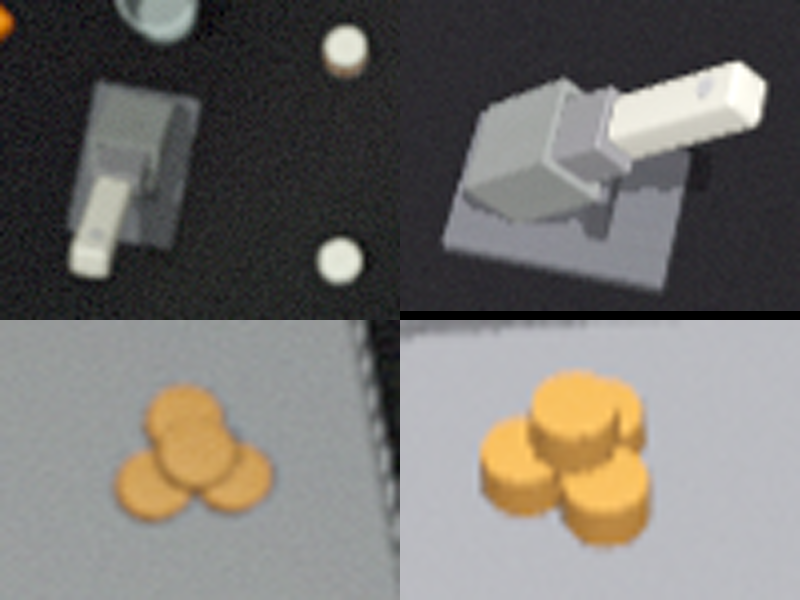

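The crop confirms the lamp: white handle, grey sleeve and head in the sloping holder. The heap is three cakes with one on top. Next I move over the tray for a near look.

Request:
{"api": "move_arm", "payload": {
  "deltas": [
    [[0,0,0,0.025,0.03,0,0.0876],[0,0,0,0.05,0.06,0,0.0876],[0,0,0,0.075,0.09,0,0.0876],[0,0,0,0.1,0.12,0,0.0876],[0,0,0,0.125,0.15,0,0.0876],[0,0,0,0.15,0.18,0,0.0876],[0,0,0,0.175,0.21,0,0.0876],[0,0,0,0.2,0.24,0,0.0876],[0,0,0,0.225,0.27,0,0.0876],[0,0,0,0.25,0.3,0,0.0876],[0,0,0,0.275,0.33,0,0.0876],[0,0,0,0.3,0.36,0,0.0876]]
  ]
}}

```text
t: 1.15
eef_pos: [0.3671, 0.2317, 0.2267]
ee_rot: [-3.141, -0.0, -0.242]
force: [0.3, 1.1, 0.8]
width: 0.0876
```

Request:
{"api": "move_arm", "payload": {
  "deltas": [
    [[0,0,0,0.025,0.03,0,0.0876],[0,0,0,0.05,0.06,0,0.0876],[0,0,0,0.075,0.09,0,0.0876],[0,0,0,0.1,0.12,0,0.0876],[0,0,0,0.125,0.15,0,0.0876],[0,0,0,0.15,0.18,0,0.0876],[0,0,0,0.175,0.21,0,0.0876],[0,0,0,0.2,0.24,0,0.0876],[0,0,0,0.225,0.27,0,0.0876],[0,0,0,0.25,0.3,0,0.0876],[0,0,0,0.275,0.33,0,0.0876],[0,0,0,0.3,0.36,0,0.0876]]
  ]
}}

```text
t: 2.15
eef_pos: [0.572, -0.19, 0.2263]
ee_rot: [-3.142, 0.0, -0.243]
force: [1.3, 1.5, 0.4]
width: 0.0877
```

```bash
python3 - <<'E'
from h import *
v=grab("wrist");save(v,"w1")
print(proj(v,[[.571,-.186,.004],[.568,-.2,.03]]).round())
E
```

```text
[[319. 182.]
 [330. 185.]]
```

View pics/w1.png

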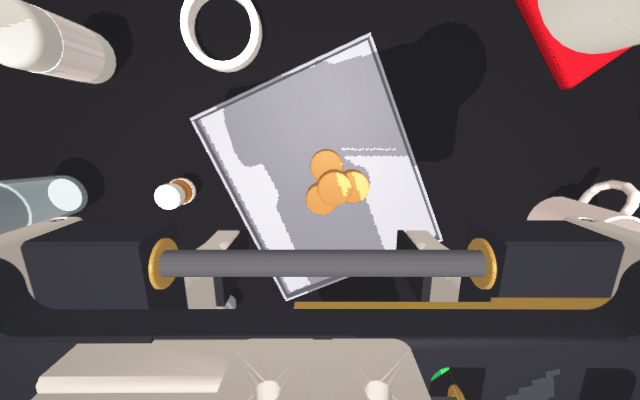

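The wrist view shows the tray, with the top cake near (334,187) and the lower three near (326,165), (321,199) and (354,186). I'll measure their centres with Hough on the wrist view and check heights against the top and side crop pixels.

```bash
python3 - <<'E'
from h import *
w=load("w1");t=load("top0");s=load("side0")
im=w["im"][140:225,295:385];k=6
g=cv2.resize(im,None,fx=k,fy=k,interpolation=cv2.INTER_CUBIC)
sat=cv2.cvtColor(g,cv2.COLOR_BGR2HSV)
for nm,ch in (("blue",g[...,0]),("grey",cv2.cvtColor(g,cv2.COLOR_BGR2GRAY))):
    c=cv2.HoughCircles(cv2.GaussianBlur(ch,(0,0),3),cv2.HOUGH_GRADIENT,1,70,param1=80,param2=12,minRadius=80,maxRadius=120)
    if c is not None:
        for x,y,r in c[0][:8]:
            p=[(x+.5)/k+294.5,(y+.5)/k+139.5];print(nm,np.round(p,1),round(r/k,1),plane(w,[p],.030).round(4)[0,:2],plane(w,[p],.056).round(4)[0,:2])
T=[(377,193.6),(374.9,187.9),(369.7,199.5),(383.4,198)];S=[(311,151.7),(303,158.6),(315.9,162.9),(316.8,152.6)]
W=[(334,187.5),(326,165),(321,199),(354,186)]
for i in range(4):
    print(i,[a.round(3) if hasattr(a,'round') else a for a in tri(t,T[i],s,S[i])],[a.round(3) for a in tri(w,W[i],s,S[i])],plane(w,[W[i]],.056 if i==0 else .03).round(3)[0,:2])
E
```

```text
blue [325.8 164.5] 16.0 [ 0.5944 -0.2008] [ 0.5975 -0.2012]
blue [322.5 197.8] 17.3 [ 0.5542 -0.1866] [ 0.5602 -0.188 ]
blue [352.2 185.2] 16.6 [ 0.5611 -0.2269] [ 0.5667 -0.2254]
grey [332.8 189.3] 18.3 [ 0.5618 -0.2019] [ 0.5673 -0.2023]
0 [array([ 0.567, -0.205,  0.053]), np.float64(0.001)] [array([ 0.568, -0.204,  0.053]), np.float64(0.002)] [ 0.569 -0.204]
1 [array([ 0.592, -0.202,  0.024]), np.float64(0.003)] [array([ 0.593, -0.201,  0.025]), np.float64(0.0)] [ 0.594 -0.201]
2 [array([ 0.551, -0.185,  0.025]), np.float64(0.001)] [array([ 0.551, -0.184,  0.025]), np.float64(0.001)] [ 0.553 -0.184]
3 [array([ 0.554, -0.23 ,  0.025]), np.float64(0.005)] [array([ 0.555, -0.23 ,  0.023]), np.float64(0.006)] [ 0.559 -0.229]
```

Heights agree with the text: top cake 53–56 mm, lower ones 24–30 mm. Centres:
- D (.568,-.204)
- A (.594,-.201)
- B (.552,-.186)
- C (.558,-.228)

The tray centre is (.571,-.186) with yaw +0.178. Plan: move D to (.600,-.120), A by +60 mm along tray x, B to (.525,-.150), and leave C where it is. First I grip D.

Request:
{"api": "move_arm", "payload": {
  "deltas": [
    [[0,0,0,0,0.0146,0.04,0.07],[0,0,0,0,0.0146,0.08,0.07],[0,0,0,0,0.0146,0.115,0.07],[0,0,0,0,0.0146,0.145,0.07],[0,0,0,0,0.0146,0.168,0.07],[0,0,0,0,0.0146,0.182,0.07],[0,0,0,0,0.0146,0.19,0.07],[0,0,0,0,0.0146,0.19,0.07],[0,0,0,0,0.0146,0.19,0.03],[0,0,0,0,0.0146,0.19,0.03],[0,0,0,0,0.0146,0.19,0.03],[0,0,0,0,0.0146,0.19,0.03]]
  ],
  "force": 12
}}

```text
t: 3.2
eef_pos: [0.5689, -0.2021, 0.0378]
ee_rot: [-3.141, -0.002, -0.243]
force: [-0.3, -0.6, 0.5]
width: 0.0493
```

Request:
{"api": "move_arm", "payload": {
  "deltas": [
    [[0,0,0,0,0,0,0.03],[0,0,0,0,0,0,0.03],[0,0,0,0,0,0,0.03],[0,0,0,0,0,-0.01,0.03],[0,0,0,0,0,-0.025,0.03],[0,0,0,0,0,-0.04,0.03]]
  ]
}}

```text
t: 3.7
eef_pos: [0.5676, -0.2021, 0.077]
ee_rot: [3.141, 0.001, -0.243]
force: [0.6, 0.6, 0.1]
width: 0.0418
```

Request:
{"api": "move_arm", "payload": {
  "deltas": [
    [[0,0,0,0.006,-0.04,0,0.03],[0,0,0,0.011,-0.075,0,0.03],[0,0,0,0.011,-0.083,0.02,0.03],[0,0,0,0.011,-0.083,0.045,0.03],[0,0,0,0.011,-0.083,0.058,0.03],[0,0,0,0.011,-0.083,0.0645,0.03],[0,0,0,0.011,-0.083,0.0645,0.03],[0,0,0,0.011,-0.083,0.0645,0.052],[0,0,0,0.011,-0.083,0.0645,0.052],[0,0,0,0.011,-0.083,0.0645,0.052],[0,0,0,0.011,-0.083,0.05,0.052],[0,0,0,0.011,-0.083,0.02,0.06]]
  ]
}}

```text
t: 4.7
eef_pos: [0.5962, -0.1245, 0.0542]
ee_rot: [3.14, 0.006, -0.244]
force: [0.4, -0.2, -0.4]
width: 0.0548
```

Request:
{"api": "move_arm", "payload": {
  "deltas": [
    [[0,0,0,0,0,-0.035,0.065],[0,0,0,0,0.03,-0.07,0.065],[0,0,0,0.004,0.06,-0.1,0.065],[0,0,0,0.008,0.075,-0.12,0.065],[0,0,0,0.008,0.075,-0.12,0.065],[0,0,0,0.008,0.075,-0.12,0.065],[0,0,0,0.008,0.075,-0.12,0.065]]
  ]
}}

```text
t: 5.28
eef_pos: [0.588, -0.199, 0.1766]
ee_rot: [-3.141, -0.0, -0.244]
force: [-0.3, -1.1, -0.6]
width: 0.0651
```

```bash
cat >> h.py <<'E'
def cakes(v,roi=None,z=.03,k=4):
    im=v["im"];h=cv2.cvtColor(im,cv2.COLOR_BGR2HSV)
    m=((h[...,0]>5)&(h[...,0]<28)&(h[...,1]>90)&(h[...,2]>120)).astype(np.uint8)
    m[240:]=0
    n,l,st,c=cv2.connectedComponentsWithStats(m)
    for i in range(1,n):
        if st[i,4]>150: print("blob",st[i].tolist(),c[i].round(1),plane(v,[c[i]],.024)[0,:2].round(4))
    g=cv2.GaussianBlur(cv2.resize(im[:240,:,0],None,fx=k,fy=k,interpolation=cv2.INTER_CUBIC),(0,0),2)
    cc=cv2.HoughCircles(g,cv2.HOUGH_GRADIENT,1,60,param1=80,param2=18,minRadius=55,maxRadius=110)
    for x,y,r in (cc[0][:12] if cc is not None else []):
        p=[(x+.5)/k-.5,(y+.5)/k-.5]
        if m[int(p[1]),int(p[0])]: print("circ",np.round(p,1),round(r/k,1),plane(v,[p],z)[0,:2].round(4))
E
python3 - <<'E'
from h import *
v=grab("wrist");save(v,"w2");cakes(v);print(monitor.get_state()["eef_pos"])
E
```

```text
blob [299, 168, 72, 72, 3247] [330. 206.] [ 0.5693 -0.2038]
blob [237, 179, 39, 39, 1091] [257.3 197.2] [ 0.5989 -0.1274]
blob [146, 202, 26, 18, 219] [160.8 209.9] [ 0.611  -0.0173]
circ [352.  209.8] 18.8 [ 0.5608 -0.2268]
circ [322.2 185.2] 18.0 [ 0.5956 -0.2014]
circ [256.2 197.8] 19.8 [ 0.5996 -0.1278]
circ [317.  221.8] 19.8 [ 0.5566 -0.1857]
[ 0.58777009 -0.19859095  0.17588422]
```

View pics/w2.png

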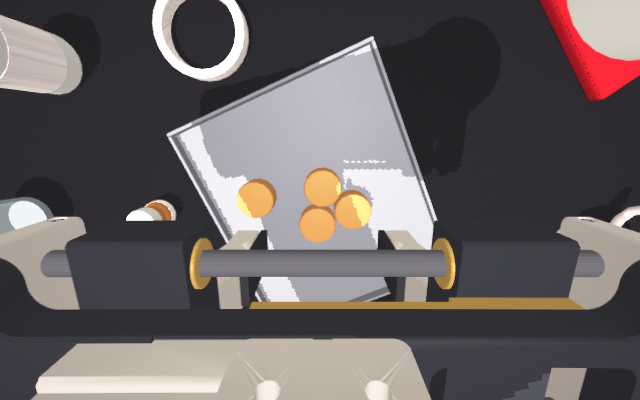

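D is down at (.599,-.127), and the lower three are apart from it and unmoved: A (.595,-.201), B (.556,-.186), C (.560,-.228). Next I grip A with the tool turned to the tray's axis.

Request:
{"api": "move_arm", "payload": {
  "deltas": [
    [[0,0,-6,0.0107,0.0015,0.02,0.054],[0,0,-12,0.0107,0.0015,0.05,0.054],[0,0,-18,0.0107,0.0015,0.08,0.054],[0,0,-23,0.0107,0.0015,0.105,0.054],[0,0,-23,0.0107,0.0015,0.125,0.054],[0,0,-23,0.0107,0.0015,0.145,0.054],[0,0,-23,0.0107,0.0015,0.158,0.054],[0,0,-23,0.0107,0.0015,0.165,0.054],[0,0,-23,0.0107,0.0015,0.165,0.054],[0,0,-23,0.0107,0.0015,0.165,0.03],[0,0,-23,0.0107,0.0015,0.165,0.03],[0,0,-23,0.0107,0.0015,0.165,0.03]]
  ]
}}

```text
t: 6.33
eef_pos: [0.5992, -0.2029, 0.0126]
ee_rot: [3.141, -0.002, 0.159]
force: [0.2, -0.2, -0.3]
width: 0.0417
```

Request:
{"api": "move_arm", "payload": {
  "deltas": [
    [[0,0,0,0,0,0,0.03],[0,0,0,0,0,0,0.03],[0,0,0,0,0,-0.006,0.03],[0,0,0,0.02,0,-0.006,0.03],[0,0,0,0.04,0,-0.006,0.03],[0,0,0,0.056,0,-0.006,0.03],[0,0,0,0.056,0,0,0.03],[0,0,0,0.056,0,0,0.03],[0,0,0,0.056,0,0,0.06],[0,0,0,0.056,0,0,0.06],[0,0,0,0.056,0,0,0.06],[0,0,0,0.056,0,-0.03,0.06]]
  ]
}}

```text
t: 7.33
eef_pos: [0.6488, -0.1937, 0.036]
ee_rot: [-3.138, 0.01, 0.157]
force: [-0.1, -0.3, -0.7]
width: 0.0587
```

Request:
{"api": "move_arm", "payload": {
  "deltas": [
    [[0,0,0,0,0,-0.04,0.06],[0,0,7,-0.01,-0.002,-0.06,0.06],[0,0,14,-0.025,-0.006,-0.06,0.06],[0,0,21,-0.04,-0.01,-0.06,0.06],[0,0,28,-0.055,-0.015,-0.06,0.06],[0,0,35,-0.07,-0.019,-0.06,0.06],[0,0,42,-0.085,-0.023,-0.06,0.06],[0,0,49,-0.0957,-0.0253,-0.06,0.06],[0,0,56,-0.0957,-0.0253,-0.06,0.06],[0,0,63,-0.0957,-0.0253,-0.06,0.06],[0,0,70,-0.0957,-0.0253,-0.06,0.06],[0,0,77,-0.0957,-0.0253,-0.06,0.06]]
  ]
}}

```text
t: 8.33
eef_pos: [0.5544, -0.1843, 0.1018]
ee_rot: [3.141, 0.0, -1.192]
force: [-0.4, -0.2, 0.5]
width: 0.0603
```

Request:
{"api": "move_arm", "payload": {
  "deltas": [
    [[0,0,0,0,0,0,0.06],[0,0,0,0,0,0,0.06],[0,0,0,0,0,0,0.06]]
  ]
}}

```text
t: 8.58
eef_pos: [0.555, -0.1843, 0.1016]
ee_rot: [3.141, 0.0, -1.181]
force: [-0.6, -0.1, -0.5]
width: 0.0598
```

```bash
python3 - <<'E'
from h import *
v=grab("wrist");save(v,"w3");cakes(v);print(monitor.get_state()["eef_pos"])
E
```

```text
blob [195, 130, 57, 52, 2333] [222.5 154.9] [ 0.6479 -0.1969]
blob [302, 136, 64, 100, 3982] [333.  185.1] [ 0.5547 -0.208 ]
circ [325.5 210.5] 24.6 [ 0.5528 -0.1867]
circ [339.8 161.5] 26.0 [ 0.5579 -0.2288]
circ [222.  154.8] 26.8 [ 0.6466 -0.1981]
[ 0.55503128 -0.18429303  0.10161879]
```

Request:
{"api": "move_arm", "payload": {
  "deltas": [
    [[0,0,0,0,0,0.03,0.055],[0,0,0,0,0,0.06,0.055],[0,0,0,0,0,0.08,0.055],[0,0,0,0,0,0.089,0.055],[0,0,0,0,0,0.089,0.055],[0,0,0,0,0,0.089,0.03],[0,0,0,0,0,0.089,0.03],[0,0,0,0,0,0.089,0.03],[0,0,0,0,0,0.089,0.03],[0,0,0,0,0,0.083,0.03],[0,0,0,-0.015,0.004,0.083,0.03],[0,0,0,-0.03,0.008,0.083,0.03]]
  ]
}}

```text
t: 9.63
eef_pos: [0.5371, -0.1596, 0.0196]
ee_rot: [-3.14, -0.001, -1.186]
force: [0.2, 0.3, -0.6]
width: 0.0417
```

Request:
{"api": "move_arm", "payload": {
  "deltas": [
    [[0,0,0,-0.015,0.004,0,0.03],[0,0,0,-0.015,0.004,0.006,0.03],[0,0,0,-0.015,0.004,0.006,0.03],[0,0,0,-0.015,0.004,0.006,0.06],[0,0,0,-0.015,0.004,0.006,0.06],[0,0,0,-0.015,0.004,0.006,0.06],[0,0,0,-0.015,0.004,-0.03,0.06],[0,0,0,-0.015,0.004,-0.07,0.0876],[0,0,0,-0.015,0.004,-0.11,0.0876],[0,0,0,-0.015,0.004,-0.15,0.0876],[0,0,0,-0.015,0.004,-0.19,0.0876],[0,0,0,-0.015,0.004,-0.22,0.0876]]
  ]
}}

```text
t: 10.63
eef_pos: [0.5279, -0.1476, 0.2426]
ee_rot: [-3.138, -0.002, -1.185]
force: [2.6, -0.4, 0.4]
width: 0.0855
```

```bash
python3 - <<'E'
from h import *
v=grab("wrist");save(v,"w4");cakes(v)
s=grab("side");save(s,"s4");cakes(s)
t=grab("top");save(t,"t4")
im=t["im"][160:260,220:330];cv2.imwrite("pics/c4.png",np.vstack([np.hstack([cv2.resize(v["im"],(400,250)),cv2.resize(s["im"],(400,250))]),np.hstack([cv2.resize(im,(400,350),interpolation=cv2.INTER_CUBIC),cv2.resize(s["im"][225:295,285:375],(400,350),interpolation=cv2.INTER_CUBIC)])]))
print(monitor.get_state())
E
```

```text
blob [126, 0, 29, 11, 185] [143.6   3.5] [ 0.7972 -0.2623]
blob [232, 93, 35, 35, 957] [249.  110.6] [ 0.6478 -0.1962]
blob [309, 97, 33, 35, 793] [324.6 113.8] [ 0.558  -0.2284]
blob [252, 161, 33, 33, 823] [268.4 177. ] [ 0.5971 -0.1257]
blob [308, 167, 31, 33, 783] [322.8 182.8] [ 0.5269 -0.1458]
circ [322.8 183.5] 15.4 [ 0.5271 -0.1459]
circ [268.2 176.5] 16.6 [ 0.5968 -0.1277]
circ [326.  114.2] 17.2 [ 0.5562 -0.2283]
circ [249.8 109.5] 18.5 [ 0.6457 -0.198 ]
blob [224, 0, 65, 48, 2168] [253.7  18.2] [ 0.9054 -1.0626]
blob [472, 44, 70, 7, 399] [505.9  47. ] [-0.172  -0.8796]
blob [186, 79, 68, 70, 3930] [220.4 113. ] [ 0.9047 -0.4057]
blob [309, 148, 13, 14, 154] [314.9 154.6] [ 0.5572 -0.2219]
blob [279, 154, 13, 14, 157] [285.2 160.6] [ 0.6483 -0.19  ]
blob [316, 167, 14, 15, 167] [322.6 174.4] [ 0.5268 -0.1389]
blob [292, 171, 14, 15, 167] [298.9 178.4] [ 0.5973 -0.1186]
circ [289.2 155.2] 17.6 [ 0.6373 -0.2085]
{'t': 10.7833, 'q': array([ 8.53490972e-02,  1.37852661e-01, -2.49173937e-01,  4.65540524e-04,
       -1.17771808e+00,  2.99675320e-01]), 'qd': array([-9.83747841e-06,  4.24896393e-02, -6.79157621e-02, -2.27626837e-02,
        2.35725902e-02, -1.17264275e-03]), 'joint_efforts': array([ 3.23274499e-02, -4.27496231e+01,  3.09871531e+01,  7.48540744e+00,
       -2.51286356e-01, -1.15905787e-03]), 'eef_pos': array([ 0.52879312, -0.14742193,  0.24176187]), 'ee_rot': array([-3.13593801e+00, -2.19837928e-03, -1.18560111e+00]), 'force': array([-0.34144046,  0.45592615, -1.61666944]), 'moment': array([ 0.08284353,  0.05856915, -0.04013558]), 'width': 0.08744457261868988}
```

View pics/c4.png

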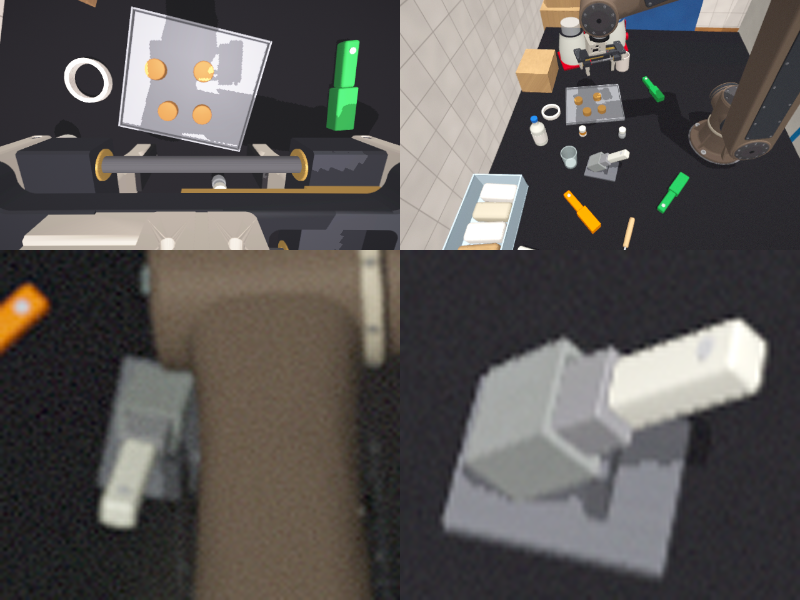

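Side and wrist agree that all four cakes lie flat: A (.647,-.197), B (.527,-.146), C (.557,-.228), D (.597,-.127), with the smallest spacing 72 mm. The lamp is untouched. Now I measure the lamp.

```bash
python3 - <<'E'
from h import *
t=load("top0");s=load("side0")
f=np.array([(98,82),(200,100),(170,248),(68,228)])/4.+[230,170]
P=plane(t,f,.012);print(P.round(3).tolist(),P.mean(0).round(4),[np.linalg.norm(P[i]-P[i-1]).round(3) for i in range(4)])
ax=(P[0]+P[1]-P[2]-P[3]);print("yaw",np.degrees(np.arctan2(ax[1],ax[0])))
# spot on handle, and butt-end top edge mid, triangulate
sp=lambda x,y:((x-400)*90/400+285,y*70/311+225)
print("dot",tri(t,(230+97/4,170+235/4),s,sp(704,88)))
print("butt top edge",tri(t,(230+92/4,170+245/4),s,sp(738,75)))
c=P.mean(0);print("lamp origin pred",c[:2]-.055*ax[:2]/np.linalg.norm(ax[:2]))
E
```

```text
[[0.573, 0.207, 0.012], [0.56, 0.119, 0.012], [0.433, 0.14, 0.012], [0.448, 0.226, 0.012]] [0.5035 0.173  0.012 ] [np.float64(0.127), np.float64(0.089), np.float64(0.129), np.float64(0.088)]
yaw -9.031233815024668
dot (array([0.4294727 , 0.1842649 , 0.14746231]), np.float64(0.0005587019847941754))
butt top edge (array([0.41638822, 0.18601101, 0.16548562]), np.float64(0.0067054915022321734))
lamp origin pred [0.44919812 0.18168281]
```

Request:
{"api": "move_arm", "payload": {
  "deltas": [
    [[0,0,-5,-0.029,-0.002,-0.028,0.0876],[0,0,-10,-0.058,-0.004,-0.028,0.0876],[0,0,-15,-0.087,-0.006,-0.028,0.0876],[0,0,-20,-0.116,-0.008,-0.028,0.0876],[0,0,-25,-0.145,-0.01,-0.028,0.0876],[0,0,-30,-0.174,-0.012,-0.028,0.0876],[0,0,-35,-0.203,-0.014,-0.028,0.0876],[0,0,-40,-0.232,-0.016,-0.028,0.0876],[0,0,-45,-0.261,-0.018,-0.028,0.0876],[0,0,-50,-0.29,-0.02,-0.028,0.0876],[0,0,-55,-0.32,-0.022,-0.028,0.0876],[0,0,-59,-0.349,-0.024,-0.028,0.0876]]
  ]
}}

```text
t: 11.78
eef_pos: [0.4172, 0.1862, 0.2656]
ee_rot: [3.14, 0.001, -0.151]
force: [0.4, 0.3, 0.8]
width: 0.0875
```

Request:
{"api": "move_arm", "payload": {
  "deltas": [
    [[0,0,0,0,0,0,0.0876],[0,0,0,0,0,0,0.0876],[0,0,0,0,0,0,0.0876],[0,0,0,0,0,0,0.0876]]
  ]
}}

```text
t: 12.12
eef_pos: [0.4183, 0.1845, 0.266]
ee_rot: [3.141, 0.001, -0.157]
force: [1.8, -0.0, 0.3]
width: 0.0881
```

```bash
python3 - <<'E'
from h import *
v=grab("wrist");save(v,"w5");print(monitor.get_state())
E
```

```text
{'t': 12.1667, 'q': array([ 8.48157077e-01, -3.53410020e-02, -3.78112000e-01, -4.80229182e-05,
       -1.22890289e+00,  5.65438921e-01]), 'qd': array([-0.00512176, -0.00318478,  0.00383719,  0.00110542,  0.00151872,
        0.00270809]), 'joint_efforts': array([ 3.49489711e-01, -2.63597202e+01,  2.94045031e+01,  6.95589691e+00,
        7.79590476e-02,  1.82461931e-04]), 'eef_pos': array([0.41834241, 0.18446683, 0.2661597 ]), 'ee_rot': array([ 3.14087591e+00,  5.08375164e-04, -1.57216632e-01]), 'force': array([-0.20639002, -0.02059381, -0.43156751]), 'moment': array([-0.02075144, -0.02012049, -0.01267498]), 'width': 0.08788280394774126}
```

View pics/w5.png

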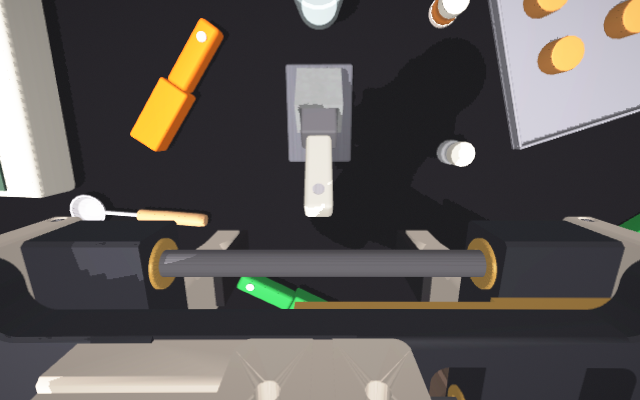

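The wrist view shows the foot with corners (286,66), (352,64), (351,160), (289,162), the white handle centred on x≈319 from row 136 to 214, and a dot at (318.5,188.5). I'll measure the dot, the handle's butt and the foot.

```bash
python3 - <<'E'
from h import *
w=load("w5");s=load("side0")
P=plane(w,[(286,66),(352,64),(351,160),(289,162)],.012);ax=(P[0]+P[1]-P[2]-P[3])[:2];ax/=np.linalg.norm(ax)
print(P.mean(0).round(4),[np.linalg.norm(P[i]-P[i-1]).round(3) for i in range(4)],"yaw",np.degrees(np.arctan2(ax[1],ax[0])))
o=P.mean(0)[:2]-.055*ax;print("origin",o)
print("dot",tri(w,(318.5,188.5),s,(353.6,244.7)))
def hm(v,b):
    x0,x1,y0,y1=b;h=cv2.cvtColor(v["im"],cv2.COLOR_BGR2HSV);m=np.zeros(h.shape[:2],np.uint8)
    m[y0:y1,x0:x1]=((h[...,2]>165)&(h[...,1]<60))[y0:y1,x0:x1];n,l,st,c=cv2.connectedComponentsWithStats(m);i=1+np.argmax(st[1:,4]);return l==i,st[i],c[i]
m,st,c=hm(w,(295,345,120,222));print(st,c)
for r in range(140,216,15): x=np.where(m[r])[0];print(r,x.min(),x.max())
m2,st2,c2=hm(s,(320,375,230,275));print(st2,c2,"centroid tri",tri(w,c,s,c2))
u=np.array([ax[0]*.7071,ax[1]*.7071,-.7071]);z=np.array([ax[0]*.7071,ax[1]*.7071,.7071]);y=np.cross(z,u);O=np.r_[o,.122]
pts=[O+u*a+y*b+z*.013 for a,b in((-.055,.014),(-.055,-.014),(.0,-.014),(0,.014),(-.03,0))]+[O-u*.055+y*b-z*.013 for b in(.014,-.014)]
print(proj(w,pts).round(1).tolist());print(proj(s,pts).round(1).tolist())
E
```

```text
[0.5032 0.1739 0.012 ] [np.float64(0.127), np.float64(0.087), np.float64(0.126), np.float64(0.089)] yaw -8.52471394013994
origin [0.44877582 0.1820876 ]
dot (array([0.42930527, 0.18575079, 0.15046105]), np.float64(0.0001350328074371251))
[ 304  135   29   82 2193] [318.17236662 176.09849521]
140 306 331
155 305 331
170 306 331
185 305 331
200 305 332
215 306 330
[329 239  38  24 534] [347.29962547 249.7247191 ] centroid tri (array([0.44052946, 0.18554108, 0.12818896]), np.float64(0.005476612414741761))
[[303.9, 203.5], [334.4, 203.2], [332.8, 156.5], [305.3, 156.8], [319.1, 180.9], [305.5, 216.6], [333.6, 216.4]]
[[357.3, 245.7], [359.4, 235.4], [342.3, 241.7], [340.0, 251.7], [350.4, 243.4], [365.0, 251.5], [366.9, 241.2]]
```

Lamp origin is (.449,.182,.122) with yaw about −9°, and its reprojection matches the wrist view within 1 px. The side view is about 4 px off in y, the same bias it showed on the tray. I grip 12 mm up the handle with the tool tilted 20° back, starting at a pre-grasp pose.

Request:
{"api": "move_arm", "payload": {
  "deltas": [
    [[0,-5,0,0.012,-0.002,0.02,0.0876],[0,-10,0,0.024,-0.002,0.04,0.0876],[0,-15,0,0.034,-0.002,0.06,0.0876],[0,-20,0,0.0396,-0.002,0.08,0.0876],[0,-20,0,0.0396,-0.002,0.088,0.075],[0,-20,0,0.0396,-0.002,0.088,0.065],[0,-20,0,0.0396,-0.002,0.088,0.06],[0,-20,0,0.0396,-0.002,0.088,0.06]]
  ],
  "force": 30
}}

```text
t: 12.83
eef_pos: [0.4578, 0.1809, 0.1801]
ee_rot: [-3.14, 0.346, -0.155]
force: [-0.6, 0.0, 0.2]
width: 0.0663
```

```bash
python3 - <<'E'
from h import *
s=monitor.get_state();print(s["eef_pos"],s["ee_rot"],s["q"],s["force"])
T=R.from_euler('xyz',s["ee_rot"]).as_matrix();print(T.T@(np.array([.434,.184,.1126])-s["eef_pos"]))
w=grab("wrist");save(w,"w6");h=cv2.cvtColor(w["im"],cv2.COLOR_BGR2HSV)
sd=grab("side");save(sd,"s6");cv2.imwrite("pics/c6.png",np.hstack([w["im"][60:360,120:520],cv2.resize(sd["im"][170:290,270:430],(400,300),interpolation=cv2.INTER_CUBIC)]))
E
```

```text
[0.45783729 0.1809493  0.18009729] [-3.14039683  0.34609372 -0.15519324] [ 0.58113515  0.29779387 -0.14326711 -0.23442707 -1.39486968  0.90636604] [-0.64056608  0.03582858  0.2213037 ]
[0.00029887 0.00075619 0.07164318]
```

View pics/c6.png

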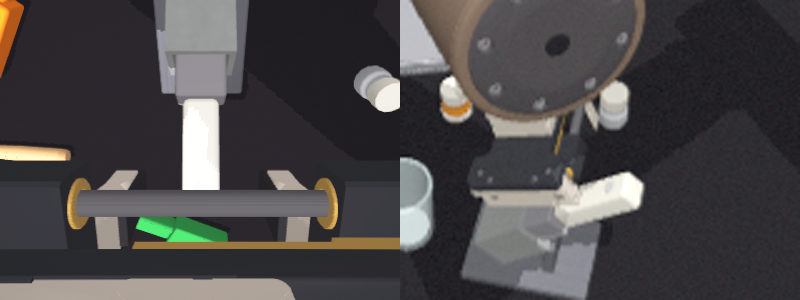

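The fingers straddle the white handle (handle at column ~201 of the crop, finger midpoint ~204). I advance and grip.

Request:
{"api": "move_arm", "payload": {
  "deltas": [
    [[0,0,0,0,0.001,0.025,0.06],[0,0,0,0,0.001,0.05,0.06],[0,0,0,0,0.001,0.065,0.06],[0,0,0,0,0.001,0.0715,0.06],[0,0,0,0,0.001,0.0715,0.06],[0,0,0,0,0.001,0.0715,0.05],[0,0,0,0,0.001,0.0715,0.04],[0,0,0,0,0.001,0.0715,0.03],[0,0,0,0,0.001,0.0715,0.015],[0,0,0,0,0.001,0.0715,0.015],[0,0,0,0,0.001,0.0715,0.015],[0,0,0,0,0.001,0.0715,0.015]]
  ],
  "force": 30
}}

```text
t: 13.93
eef_pos: [0.4337, 0.1843, 0.1116]
ee_rot: [-3.141, 0.349, -0.155]
force: [0.5, 0.2, 2.3]
width: 0.0279
```

```bash
python3 - <<'E'
from h import *
s=monitor.get_state();print(s["eef_pos"],s["ee_rot"],s["force"],s["width"])
T=R.from_euler('xyz',s["ee_rot"]).as_matrix();a=np.radians(-8.8);c=.70711
print("-u in tool",T.T@-np.array([np.cos(a)*c,np.sin(a)*c,-c]))
E
```

```text
[0.43365703 0.18426752 0.11161289] [-3.14087599  0.34859528 -0.15527681] [0.45163574 0.19010698 2.30137565] 0.02791696834532441
-u in tool [-9.06111992e-01  8.90299983e-04 -4.23047715e-01]
```

Gripped at 27.9 mm, which matches the handle's 28 mm. I draw it out along the sleeve axis.

Request:
{"api": "move_arm", "payload": {
  "deltas": [
    [[0,0,0,-0.0045,0,-0.0021,0.015],[0,0,0,-0.0136,0,-0.0063,0.015],[0,0,0,-0.0227,0,-0.0106,0.015],[0,0,0,-0.0317,0,-0.0148,0.015],[0,0,0,-0.0408,0,-0.019,0.015],[0,0,0,-0.0498,0,-0.0233,0.015],[0,0,0,-0.0589,0,-0.0275,0.015],[0,0,0,-0.068,0,-0.0317,0.015],[0,0,0,-0.077,0,-0.036,0.015],[0,0,0,-0.0815,0,-0.0381,0.015],[0,0,0,-0.0815,0,-0.0381,0.015],[0,0,0,-0.0815,0,-0.0381,0.015]]
  ]
}}

```text
t: 14.93
eef_pos: [0.3705, 0.194, 0.1753]
ee_rot: [-3.141, 0.349, -0.155]
force: [0.4, 0.3, -1.9]
width: 0.0281
```

```bash
python3 - <<'E'
from h import *
s=monitor.get_state();print(s["eef_pos"],s["ee_rot"],s["force"],s["width"],s["q"])
w=grab("wrist");save(w,"w7");sd=grab("side");save(sd,"s7");cv2.imwrite("pics/c7.png",np.hstack([w["im"][60:360,120:520],cv2.resize(sd["im"][170:290,270:430],(400,300),interpolation=cv2.INTER_CUBIC)]))
E
```

```text
[0.37052486 0.19398706 0.17526841] [-3.14102488  0.34856628 -0.15496524] [ 0.36615313  0.27910202 -1.88023985] 0.02810070393873335 [ 0.69408786  0.17885822 -0.30419566 -0.26747552 -1.33142699  0.81737594]
```

View pics/c7.png

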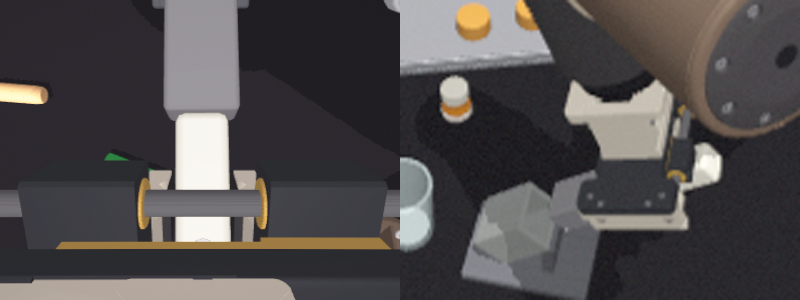

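The lamp is fully out (90 mm), and a −1.9 N load reads as its weight. I lift, level it, then carry it over the tray.

Request:
{"api": "move_arm", "payload": {
  "deltas": [
    [[0,0,0,-0.007,0,-0.019,0.015],[0,0,0,-0.017,0,-0.047,0.015],[0,0,0,-0.027,0,-0.075,0.015],[0,0,0,-0.034,0,-0.094,0.015],[0,6,0,-0.034,0,-0.094,0.015],[0,12,0,-0.034,0,-0.094,0.015],[0,18,0,-0.034,0,-0.094,0.015],[0,24,0,-0.034,0,-0.094,0.015],[0,30,0,-0.034,0,-0.094,0.015],[0,36,0,-0.034,0,-0.094,0.015],[0,42,0,-0.034,0,-0.094,0.015],[0,45,0,-0.034,0,-0.094,0.015]]
  ]
}}

```text
t: 16.03
eef_pos: [0.3702, 0.1931, 0.2743]
ee_rot: [-3.14, -0.442, -0.154]
force: [0.3, -1.2, -2.8]
width: 0.0279
```

Request:
{"api": "move_arm", "payload": {
  "deltas": [
    [[0,0,0,0,0,0,0.015],[0,0,0,0,0,0,0.015]]
  ]
}}

```text
t: 16.2
eef_pos: [0.3701, 0.1939, 0.2745]
ee_rot: [3.141, -0.435, -0.152]
force: [0.7, 0.5, -1.7]
width: 0.0278
```

```bash
python3 - <<'E'
from h import *
s=monitor.get_state();print(s["eef_pos"],s["ee_rot"],s["force"],s["width"],s["q"])
T=R.from_euler('xyz',s["ee_rot"]).as_matrix()
for z in (s["eef_pos"][2],.15): print(T.T@(np.array([.488,-.173,z])-s["eef_pos"]))
E
```

```text
[0.37011818 0.19387716 0.27452434] [ 3.14060271 -0.43516718 -0.15243598] [ 0.66850709  0.46321907 -1.74977387] 0.027846296680851455 [ 1.38560038 -0.3280177  -0.84730421  0.49481921 -1.09151957 -0.20821002]
[0.15617249 0.34465094 0.07294424]
[0.10367776 0.34453915 0.18586281]
```

Request:
{"api": "move_arm", "payload": {
  "deltas": [
    [[0,0,0,0.008,0.017,0.004,0.015],[0,0,0,0.021,0.046,0.01,0.015],[0,0,0,0.036,0.08,0.017,0.015],[0,0,0,0.052,0.115,0.024,0.015],[0,0,0,0.068,0.15,0.032,0.015],[0,0,0,0.084,0.185,0.039,0.015],[0,0,0,0.1,0.22,0.047,0.015],[0,0,0,0.115,0.254,0.054,0.015],[0,0,0,0.13,0.287,0.061,0.015],[0,0,0,0.144,0.318,0.067,0.015],[0,0,0,0.153,0.338,0.072,0.015],[0,0,0,0.156,0.3445,0.073,0.015]]
  ]
}}

```text
t: 17.2
eef_pos: [0.489, -0.1777, 0.2745]
ee_rot: [-3.141, -0.435, -0.162]
force: [-0.1, 1.1, -1.4]
width: 0.0279
```

Request:
{"api": "move_arm", "payload": {
  "deltas": [
    [[0,0,0,-0.005,0,0.011,0.015],[0,0,0,-0.015,0,0.032,0.015],[0,0,0,-0.025,0,0.054,0.015],[0,0,0,-0.035,0,0.076,0.015],[0,0,0,-0.045,0,0.097,0.015],[0,0,0,-0.051,0,0.109,0.015],[0,0,0,-0.0525,0,0.113,0.015],[0,0,0,-0.0525,0,0.113,0.015],[0,0,0,-0.0525,0,0.113,0.015],[0,0,0,-0.0525,0,0.113,0.015],[0,0,0,-0.0525,0,0.113,0.015],[0,0,0,-0.0525,0,0.113,0.015]]
  ]
}}

```text
t: 18.2
eef_pos: [0.4885, -0.1732, 0.1513]
ee_rot: [-3.141, -0.438, -0.156]
force: [-0.2, -0.1, -2.4]
width: 0.0277
```

```bash
python3 - <<'E'
from h import *
s=monitor.get_state();print(s["eef_pos"],s["ee_rot"],s["force"],s["width"],abs(s["qd"]).max())
w=grab("wrist");save(w,"w8");sd=grab("side");save(sd,"s8");t=grab("top");save(t,"t8")
r=cv2.resize
print("window pred px side/top",proj(sd,[[.571,-.186,.18]]),proj(t,[[.571,-.186,.18]]))
cv2.imwrite("pics/c8.png",np.vstack([np.hstack([r(w["im"],(400,250)),r(sd["im"],(400,250))]),np.hstack([r(sd["im"][60:200,230:390],(400,350),interpolation=cv2.INTER_CUBIC),r(t["im"][135:255,300:437],(400,350),interpolation=cv2.INTER_CUBIC)])]))
E
```

```text
[ 0.48847554 -0.1732243   0.15134867] [-3.14112985 -0.43829749 -0.15569092] [-0.15182066 -0.1270501  -2.35965668] 0.027734883637918293 0.008221022445064443
window pred px side/top [[307.20397823 124.55220969]] [[376.00400416 184.67338519]]
```

View pics/c8.png

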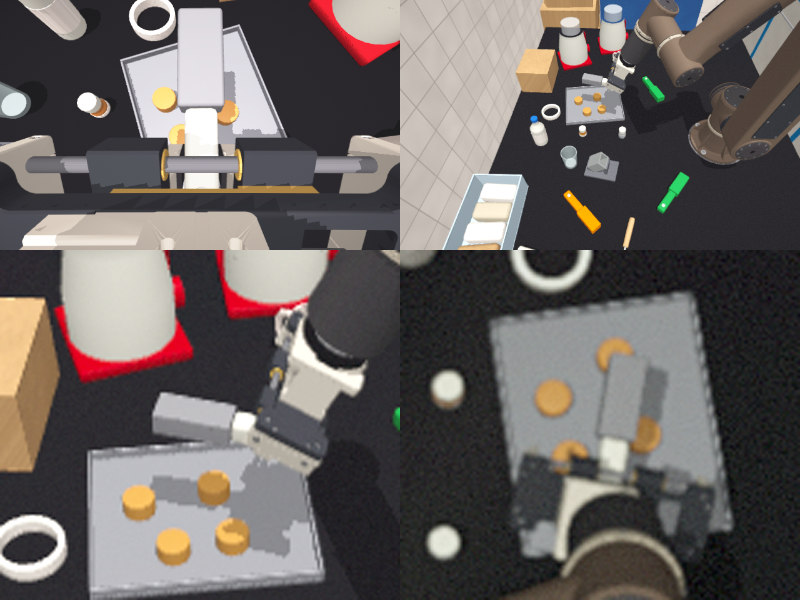

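The composite shows the lamp over the tray with all four cakes apart beneath it. Now I check the lamp's level by projecting its expected corners into the side and top views.

```bash
python3 - <<'E'
from h import *
s=monitor.get_state();sd=load("s8");t=load("t8");w=load("w8")
T=R.from_euler('xyz',s["ee_rot"]).as_matrix();G=s["eef_pos"]-.019*T[:,2]
for pit in (-12,-6,0,6,12):
    h=R.from_euler('zy',[-.156,np.radians(-pit)]).as_matrix();O=G+h@[.012,0,0]
    pts=np.array([(.125,-.02,.015),(.125,.02,.015),(.125,.02,-.015),(.035,-.02,.015),(.035,.02,.015),(.035,.02,-.015)])@h.T+O
    print("head up",pit,"window",(O+h@[.08,0,-.015]).round(3));print(" side",proj(sd,pts).round(0).tolist(),"\n wrist",proj(w,pts).round(0).tolist())
im=sd["im"][105:150,280:340];g=cv2.cvtColor(im,cv2.COLOR_BGR2HSV)
for v,n,b in((w,"wrist",(270,370,0,180)),):
    print(n,[np.where(cv2.Canny(v["im"][r:r+1,270:370].repeat(3,0),60,120)[1])[0]+270 for r in (20,60,100,140,165)])
    print(np.where(cv2.Canny(v["im"][:200],60,150)[:,320])[0])
cv2.imwrite("pics/c9.png",np.hstack([cv2.resize(im,(640,480),interpolation=cv2.INTER_CUBIC)]))
E
```

```text
head up -12 window [ 0.566 -0.186  0.134]
 side [[294.0, 124.0], [291.0, 134.0], [294.0, 141.0], [324.0, 124.0], [320.0, 133.0], [323.0, 141.0]] 
 wrist [[351.0, 49.0], [291.0, 50.0], [297.0, 85.0], [357.0, 168.0], [284.0, 169.0], [291.0, 192.0]]
head up -6 window [ 0.569 -0.186  0.144]
 side [[294.0, 121.0], [290.0, 130.0], [292.0, 138.0], [324.0, 123.0], [321.0, 132.0], [322.0, 140.0]] 
 wrist [[354.0, 32.0], [289.0, 33.0], [294.0, 68.0], [359.0, 167.0], [283.0, 167.0], [290.0, 186.0]]
head up 0 window [ 0.571 -0.186  0.153]
 side [[294.0, 117.0], [290.0, 126.0], [291.0, 134.0], [324.0, 121.0], [321.0, 131.0], [321.0, 139.0]] 
 wrist [[356.0, 14.0], [286.0, 14.0], [291.0, 51.0], [360.0, 166.0], [282.0, 166.0], [289.0, 182.0]]
head up 6 window [ 0.572 -0.186  0.163]
 side [[294.0, 113.0], [290.0, 122.0], [290.0, 130.0], [325.0, 120.0], [322.0, 129.0], [321.0, 137.0]] 
 wrist [[360.0, -4.0], [283.0, -6.0], [289.0, 34.0], [362.0, 167.0], [281.0, 167.0], [287.0, 177.0]]
head up 12 window [ 0.572 -0.186  0.172]
 side [[295.0, 110.0], [291.0, 118.0], [290.0, 126.0], [326.0, 119.0], [322.0, 128.0], [320.0, 136.0]] 
 wrist [[366.0, -24.0], [280.0, -26.0], [286.0, 15.0], [364.0, 169.0], [280.0, 168.0], [286.0, 173.0]]
wrist [array([271, 280, 284, 355]), array([284, 355, 357]), array([283, 285, 356, 358]), array([283, 285, 358]), array([278, 283, 359])]
[ 13 169 172]
```

View pics/c9.png

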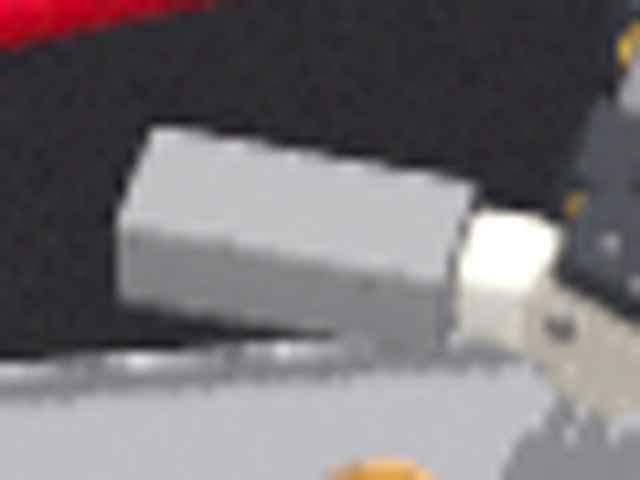

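The wrist view's far edge (row 13 against 14 predicted) and the side view's far corner (294.5,117 against 294,117) both fit 0° pitch. The window is at (.571,-.186,.153). I make a last cake check and hand in.

```bash
python3 - <<'E'
from h import *
cakes(load("s8"))
s=monitor.get_state();print(s["t"],s["force"],s["width"],abs(s["qd"]).max())
print(arm.job_done())
E
```

```text
blob [224, 0, 97, 48, 3603] [273.3  19.8] [ 0.8147 -1.0529]
blob [186, 79, 68, 70, 3934] [220.4 113. ] [ 0.9046 -0.4055]
blob [279, 154, 13, 14, 153] [285.2 160.6] [ 0.6483 -0.1901]
blob [316, 167, 14, 15, 163] [322.7 174.3] [ 0.5264 -0.1396]
blob [293, 171, 13, 15, 161] [298.9 178.3] [ 0.597 -0.119]
18.35 [ 0.45495615 -0.39646585 -2.22530595] 0.027874359137460378 0.004684959097648584
the job is handed in; nothing more can be done
None
```

The job is handed in at t = 18.35 s of the 72 s allowed; no verdict is reported. I lifted the top cake off the heap and moved two of the lower ones outward. Then I drew the lamp 90 mm out along its sleeve, levelled it and held it over the middle of the tray.

**Cakes:** before I touched the lamp, all four lay flat, and the closest pair of centres was 72 mm apart.
- In the final side view three cakes measured unchanged. The fourth (C) lay in the gripper's shadow: the colour mask missed it, but it was visible in the picture, flat and apart.

**Lamp:**
- The window is at about (0.571, −0.186, 0.153) m. That is within a few mm of the measured tray centre and 15 cm above the bench.
- It is level to about 1°, from matching its edges in the wrist and side views.
- The fingers are closed at 27.9 mm with a 30 N grip command and the arm is at rest. The roughly 2 N downward load is what the lamp's weight should give.

**Disagreement:** the side camera read about 5–8 mm further in +y than the wrist and top cameras throughout. I relied on the wrist and top values.

I viewed 10 pictures. I saw no other object shifted in the last views, but I did not measure their positions.

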